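# Divider in, dust lid on, outer lid off

### The job

Take the plywood divider out of its wooden stand and slide it all the way down into the guides across the middle of the open steel parts tin. Then pick up the two nested lids together by the wooden knob, lower them onto the tin without dropping or slamming them until the inner plywood lid is fully seated, and take the metal outer lid by its square collar and lift it off alone, leaving the inner lid undisturbed on the tin. Finish while still holding the outer lid, level and motionless, about 10 cm above where it lay on the tin, and leave everything else on the bench where it is.

Things in the scene. Friction and masses are not known exactly. Their poses are not given: they have to be found in the camera images.
- tin: Open square dark steel tin fixed to the bench, 120 x 120 mm outside, 67 high, walls 4, floor 4 thick (inside 112 x 112). Origin: centre of its underside, z up. The lids fit it in any quarter turn. Low fixed bearings, 8 high, lie on its floor.
- tin_slot (a point): Centre of the divider slot's mouth, over the tin's centre, 63 mm above its underside, 4 below the rim; axes as the tin's. At the tin's +y and -y walls, pairs of ribs stand 10 off the wall with a slot 10.5 wide (in x; flared to about 20 at the top) down to the floor. The divider slides down there, faces towards the tin's +x and -x, onto the floor, its top then 3 below the rim.
- stand: Wooden stand fixed to the bench, 44 (x) x 135 (y) x 30 mm high, with a slot 11 wide along its y and 22 deep in which the divider stands upright at the start. Origin: centre of its underside.
- divider_center (a point): Centre of the loose plywood divider: 8 mm thick (its x) x 107 wide (its y) x 60 high (its z), about 60 g; at the start its lower edge is 8 above the bench and its upper 38 stand out of the stand. Turned half round it is the same. Home in the tin, this point is 34 above the tin's underside, over its centre.
- inner_knob (a point): Inner lid's knob: a square wooden post 22 x 22 mm through the outer lid's collar. The point is on its axis, half-way up the 26 that stand out above the collar; its top is 13 higher. 59 above the inner lid's underside (feet), 116 above the tin's underside when seated. Axes: x, y along the sides, z up. Lifting the post lifts both lids, the outer lying on the inner.
- inner_lid: Inner lid, about 280 g: plywood plate 124 x 124 x 6 mm on four tapered corner feet 10 high, 18 thick, outermost faces 107 apart both ways. Origin: centre, at the feet's undersides; stands on the bench at the start. Seated, the feet are inside the tin's walls (2.5 clear each side), the plate lies on the rim, and the origin is 57 above the tin's underside.
- outer_collar (a point): Outer lid's collar: centre of the square aluminium collar, 40 x 40 mm outside, 26 high, hole 27 x 27 through which the post passes freely. The point is 13 above the plate's upper face; the collar's top is 13 higher. On the tin over the seated inner lid it is 90 above the tin's underside, and the post's top 39 above it. Axes: x, y along the sides, z up.
- outer_lid: Outer lid, about 240 g, lying loose on the inner lid: aluminium plate 139 x 139 x 4 mm with a collar in the middle and a thin skirt down to 14 below the plate's underside (134 x 134 inside), which hangs around the inner lid and, on the tin, 8 below the rim outside its walls. Origin: centre of the plate's underside, 17 below the collar's centre.
- spray_can: bystander: upright grey spray can, 60 diameter, 160 high, beyond the work. Sizes in mm; origin in the middle of its underside. Leave alone.
- screw_jar: bystander: glass jar with steel cap, 68 diameter, 85 high. Sizes in mm; origin in the middle of its underside. Leave alone.
- screwdriver: bystander: screwdriver 170 long lying flat. Sizes in mm; origin in the middle of its underside. Leave alone.
- wrench: bystander: wrench 180 long lying flat. Sizes in mm; origin in the middle of its underside. Leave alone.
- lock_ring: bystander: steel lock ring, 44 diameter, 10 high, lying flat. Sizes in mm; origin in the middle of its underside. Leave alone.
- pedal: bystander: black bicycle pedal 95 x 70 x 24. Sizes in mm; origin in the middle of its underside. Leave alone.
- tape_measure: bystander: yellow tape measure 70 x 40 x 62. Sizes in mm; origin in the middle of its underside. Leave alone.
Things that resemble listed ones, but are neither listed nor needed, are in the scene too. There is more than one size of the part that bears divider_center; the job needs the smaller.

How it is judged:
By the outcome, as a careful person would: the job done as asked, in the order asked, and still so for the second after the job is handed in, while the arm keeps its last pose, push and grip.
It also fails if it takes over 64 s, if anything falls off the work surface, if the arm or the gripper's body presses on something with over 40 N, if the wrist force passes 120 N, or if a joint passes its speed limit or range.

### The arm

A 7-joint arm with a two-finger parallel gripper is mounted at the origin on the work surface. World frame = base frame: x ahead of the robot, y to its left, z up, the work surface at z = 0. Lengths are in mm, angles in rad, forces in N, time in s.
With the tool pointing down it reaches from about 350 to 900 mm from the base axis. Payload 8.1 kg.
Tool frame: the origin (TCP) lies at the very end of the fingers, on their centre line; the grasp point (between the pads) lies bot.grasp_offset behind it (bot.grasp_offset is the distance from the TCP to the grasp point, in mm); z points along the fingers, y is the line along which they close (so a half turn about z gives the same grasp; the last joint's range is limited). The gripper opens to 92 mm and grips with 3 to 60 N. Pads are 19 mm wide; open, the fingers measure 130 mm over their backs; the gripper's body (75 mm by 190 mm) begins 47 mm behind the grasp point.
Start: joints at [-1.282, 0.434, 0.025, 1.573, -0.012, 1.134, -0.075], TCP at [238.686, 577.642, 226.742] pointing down, gripper open.
Joint ranges: [-2.62, 2.62], [-0.44, 2.09], [-1.27, 1.32], [0.08, 2.57], [-1.32, 4.46], [0.12, 2], [-2.74, 2.74]. Speed limits (rad/s): [2.22, 2.22, 3.01, 3.01, 3.14, 3.14, 3.14].

### API

Orientations are given as a unit quaternion [x, y, z, w].
In Python, from bench import bot gives the robot as it stands.
- The arm moves only by the tool move_arm, never from a script. Its arguments are lists of equal length, an entry for each row: "dr": the turn, a rotation vector about the tool's x, y, z in degrees, a list of three; "xyz": the shift along the tool's x, y, z in m, a list of three; "hand": the finger opening in m, from 0 to 0.0918. A call has 1 to 20 rows; each row shifts and turns the commanded pose from where the row before left it, along the tool's axes as they then stand; what a row does not reach is not made up. A row lasts 1/10 s, in which the tool goes at most 50 mm and 8.59 degrees, less where a joint would pass 70% of its speed; a pose out of reach is approached as far as the arm can. A call with a gripper value outside its range is refused whole. The fingers move at their own pace and stop on an object; "force" is the grip in N (left out, the last holds). Time passes only in rows, so rows that do not move let the fingers close. It gives the time, the measured TCP pose, the force, the opening and the grip force at its end, in the units of the state.
- bot.state(): the state, without advancing time (a new reading comes with each control period).
- bot.read_camera(name): name is "scene" or "top" or "wrist"; returns a dict with "pixels" (384x512x3 uint8, blue, green, red), "intrinsics" (3x3 intrinsics, pixels), "position" and "attitude" of the camera in the world. Camera axes: x right, y down, z forward; pixel columns grow to the right and rows downward; lengths in mm; the calibration is good to about 2 mm. A picture is of the moment at which its call begins. There is no depth.
- bot.hand_in(): hands the job in; it is judged then, once.
The state is a dict: "time": time; "q": joint angles; "dq": joint speeds; "tau": joint torques, N m; "tool_pos": TCP position; "ee_rot": TCP orientation; "ft_force": force on the tool from outside, world axes, zero at the start; "torque": the same for the moment, N m; "finger_gap": finger opening in mm; "grasp_force": force on a finger pad.
Only numpy, scipy, OpenCV 4.12 (cv2) and the standard library are available. Lean on these libraries where they do the work, as an engineer would, in place of code of your own. Each camera call takes 0.05 s, during which the arm holds its last target. There are 200 camera calls.

## Working session

There is one attempt and no reset: what is moved stays moved. The work goes in short steps, Python scripts to look and compute and a tool call to move; the robot and the scene stay as the last step left them, time stands still between calls to the robot, and variables do not carry over. Pictures are saved under pics/ and viewed, at most 12 in all, crops included, and the job is handed in when it is done.

Besides the shell and the picture viewer there is one more tool, called after ">>>" as name(argument=value, ...), one argument or row to a line, values as JSON. move_arm: Moves the arm, as the interface text tells. Its arguments: {"type":"object","properties":{"dr":{"type":"array","items":{"type":"array","items":{"type":"number"}}},"xyz":{"type":"array","items":{"type":"array","items":{"type":"number"}}},"hand":{"type":"array","items":{"type":"number"}},"force":{"type":"number"}},"required":["dr","xyz","hand"]}

```bash
ls; mkdir -p pics
cat > h.py <<'E'
import numpy as np,cv2
from scipy.spatial.transform import Rotation as R
from bench import bot
def cam(n):
    c=bot.read_camera(n); K=np.array(c["intrinsics"]); p=np.array(c["position"]); a=np.array(c["attitude"])
    M=R.from_quat(a).as_matrix() if a.size==4 else a.reshape(3,3)
    return c["pixels"],K,p,M
def ray(K,p,M,uv,z):
    d=M@np.linalg.inv(K)@np.array([uv[0],uv[1],1.]); return p+d*(z-p[2])/d[2]
def proj(K,p,M,X):
    c=K@(M.T@(np.array(X,float)-p)); return c[:2]/c[2]
E
python3 - <<'E'
from h import *
print(bot.state(),bot.grasp_offset)
for n in("scene","top"):
    im,K,p,M=cam(n); cv2.imwrite(f"pics/{n}0.png",im); print(n,K,p,M)
    np.savez(f"{n}0.npz",im=im,K=K,p=p,M=M)
a=cv2.imread("pics/top0.png"); cv2.imwrite("pics/top0b.png",cv2.resize(a,(800,600),interpolation=cv2.INTER_CUBIC))
a=cv2.imread("pics/scene0.png"); cv2.imwrite("pics/scene0b.png",cv2.resize(a,(800,600),interpolation=cv2.INTER_CUBIC))
E
```

```text
pics
{'time': 0.0, 'q': array([-1.28159245,  0.43523637,  0.02496786,  1.57410314, -0.01159738,
        1.13399812, -0.07509281]), 'dq': array([ 5.49457284e-04,  1.79872528e-06, -1.45994904e-03, -1.54638549e-03,
       -7.83891609e-04,  1.08778653e-03, -1.78237040e-03]), 'tau': array([ 1.58648472e-04, -6.67870831e+01,  9.84844677e-01, -3.14451027e+01,
       -6.06913283e-02,  4.31149034e-02,  1.78792420e-04]), 'tool_pos': array([238.51428335, 577.13952306, 225.93426746]), 'ee_rot': array([ 1.94679159e-01,  9.80866650e-01, -7.95622720e-04, -8.37356434e-05]), 'ft_force': array([ 0.26483072,  0.02829336, -0.27217162]), 'torque': array([-0.05475676,  0.02334403, -0.04265166]), 'grasp_force': 0.0, 'finger_gap': 92.16968966267883} 18.8
scene [[445.16347329   0.         247.15974507]
 [  0.         445.16347329 197.64641718]
 [  0.           0.           1.        ]] [1074.87662819 -981.22303155  785.9117702 ] [[ 0.88115278  0.2345076  -0.41058004]
 [ 0.47223441 -0.48009929  0.73925594]
 [-0.02375804 -0.84528744 -0.53378338]]
top [[391.83715326   0.         251.02429825]
 [  0.         391.83715326 191.07634654]
 [  0.           0.           1.        ]] [ 370.11216303    8.29807118 1347.87885634] [[ 2.71749913e-02 -9.91804460e-01  1.24841634e-01]
 [-9.99630452e-01 -2.70487029e-02  2.70682682e-03]
 [ 6.92161366e-04 -1.24869057e-01 -9.92172989e-01]]
```

View pics/top0b.png

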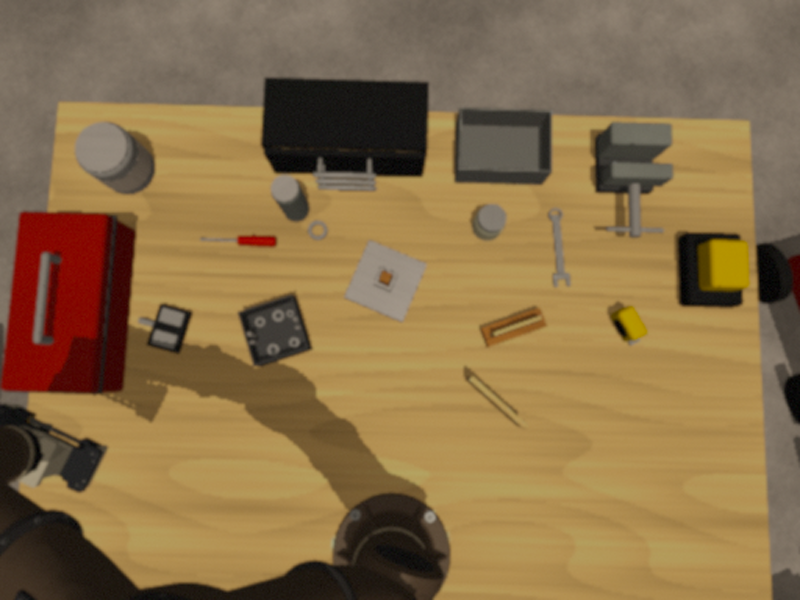

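View pics/scene0b.png

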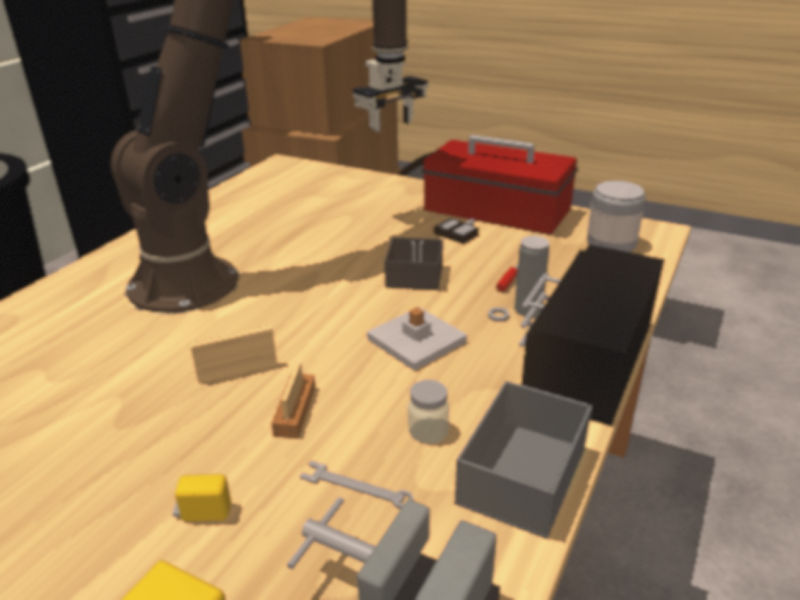

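The top view (800x600 scale) shows:
- The tin is at (275,329), the nested lids at (386,280), and the stand with a divider at (513,325).
- A second, longer plate stands loose at (495,398).

There are two divider candidates. The one in the stand at (513,325) fits "stands in wooden stand, smaller"; the loose one at (495,398) looks longer. I'll confirm this in an enlarged crop.

Run:
```python
from h import *
t=cv2.imread("pics/top0.png"); s=cv2.imread("pics/scene0.png")
def cr(a,u,v,w,h): 
    u,v=int(u/1.5625),int(v/1.5625); return cv2.resize(a[v-h//2:v+h//2,u-w//2:u+w//2],(400,300),interpolation=cv2.INTER_CUBIC)
A=np.vstack([np.hstack([cr(t,275,329,64,48),cr(t,386,280,64,48)]),np.hstack([cr(t,510,360,88,66),cr(s,265,370,120,90)])])
cv2.imwrite("pics/crop1.png",A)
d=np.load("top0.npz");K,p,M=d["K"],d["p"],d["M"]
f=1.5625
for n,uv,z in[("tin",(275,329),67),("stand",(513,325),30),("post",(386,278),130)]: print(n,ray(K,p,M,np.array(uv)/f,z))
for n,a,b,z in[("standdiv",(493,336),(540,316),68),("loose",(466,370),(522,426),68)]:
    A=ray(K,p,M,np.array(a)/f,z);B=ray(K,p,M,np.array(b)/f,z);print(n,A,B,np.linalg.norm(A-B))
```

```text
tin [460.3203252  255.56652564  67.        ]
stand [ 485.54634485 -250.2138627    30.        ]
post [564.71170761  25.28388644 130.        ]
standdiv [ 458.0136412  -201.00635694   68.        ] [ 502.71184607 -299.39246217   68.        ] 108.06366282048327
loose [ 385.85485155 -145.41958279   68.        ] [ 274.75252252 -261.76658993   68.        ] 160.8737193720979
```

View pics/crop1.png

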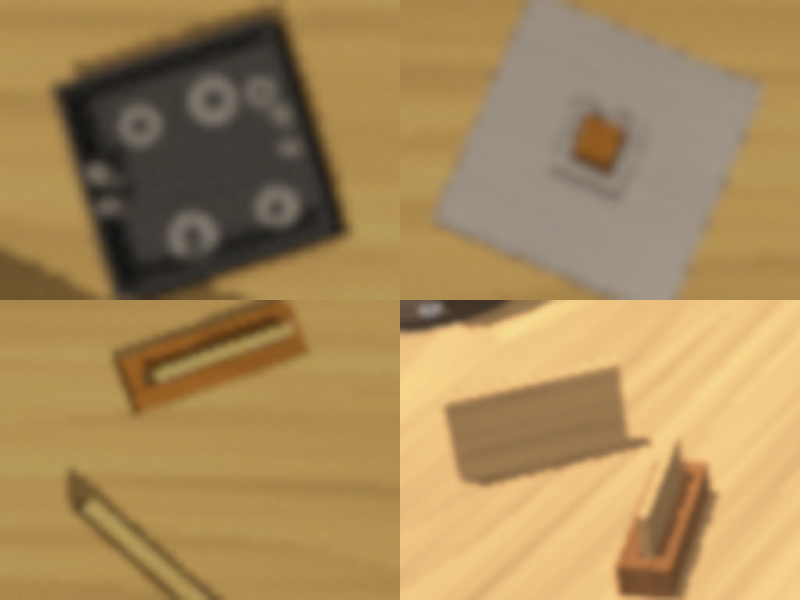

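The stand's plate measures 108 mm long, against 107 given. The loose one is about 160 mm, so the divider in the stand is the right one. The tin's ribs are on its left and right walls in the image, so its yaw is about +18°. The lids' yaw is about -21°. Next I'll move over the tin.

>>> move_arm(
  dr=[
    [0,0,0],
    [0,0,0],
    [0,0,0],
    [0,0,0],
    [0,0,0],
    [0,0,0],
    [0,0,0],
    [0,0,0],
    [0,0,8.25],
    [0,0,8.25],
    [0,0,8.25],
    [0,0,8.25],
    [0,0,8.25],
    [0,0,8.25],
    [0,0,0],
    [0,0,0],
  ],
  xyz=[
    [-0.041,-0.0266,0],
    [-0.041,-0.0266,0],
    [-0.041,-0.0266,0],
    [-0.041,-0.0266,0],
    [-0.041,-0.0266,0],
    [-0.041,-0.0266,0],
    [-0.041,-0.0266,0],
    [-0.041,-0.0266,0],
    [0,0,0],
    [0,0,0],
    [0,0,0],
    [0,0,0],
    [0,0,0],
    [0,0,0],
    [0,0,0],
    [0,0,0],
  ],
  hand=[0.0918,0.0918,0.0918,0.0918,0.0918,0.0918,0.0918,0.0918,0.0918,0.0918,0.0918,0.0918,0.0918,0.0918,0.0918,0.0918],
)

```text
time: 1.7
tool_pos: [460.3, 255.7, 226.5]
ee_rot: [0.586, 0.811, -0.0, -0.0]
ft_force: [-0.6, -0.2, -0.2]
finger_gap: 91.9
grasp_force: 0.0
```

```bash
cat >> h.py <<'E'
def snap(n,tag):
    im,K,p,M=cam(n); cv2.imwrite(f"pics/{tag}.png",cv2.resize(im,(800,600),interpolation=cv2.INTER_CUBIC)); np.savez(f"{tag}.npz",im=im,K=K,p=p,M=M); return im,K,p,M
def load(tag):
    d=np.load(tag+".npz"); return d["im"],d["K"],d["p"],d["M"]
def tool():
    s=bot.state(); T=R.from_quat(s["ee_rot"]).as_matrix(); y=T[:,1]
    print("t",round(s["time"],2),"pos",s["tool_pos"].round(1),"tooly deg",round(np.degrees(np.arctan2(y[1],y[0])),2),"tilt",np.degrees(np.arccos(-T[2,2])).round(2),"gap",round(s["finger_gap"],1),"F",np.round(s["ft_force"],1),round(float(s["grasp_force"]),1)); return s["tool_pos"],T
def go(tgt,yaw):  # turn first (deg about tool z), then shift in turned tool axes (mm)
    p,T=tool(); a=np.degrees(np.arctan2(T[1,1],T[0,1])); d=(yaw-a+90)%180-90; c=a+d
    y=np.array([np.cos(np.radians(c)),np.sin(np.radians(c)),0]); x=np.array([-y[1],y[0],0])*-1
    x=np.cross(y,[0,0,-1]); D=np.array(tgt)-p
    print("dr z %.2f (world %.2f) shift x %.1f y %.1f z %.1f"%(-d,d,D@x,D@y,-D[2]))
E
python3 - <<'E'
from h import *
tool(); snap("wrist","w1"); print(bot.state()["q"].round(2))
_,K,p,M=load("w1"); print(p,M.round(2),K)
E
```

```text
t 1.7 pos [460.3 255.7 226.5] tooly deg 18.31 tilt 0.03 gap 91.9 F [-0.6 -0.2 -0.2] 0.0
[-0.86  0.28  0.31  1.83 -0.1   1.05 -0.19]
[433.8489087  332.4045527  383.93541428] [[ 0.95  0.3   0.09]
 [ 0.31 -0.91 -0.28]
 [-0.    0.3  -0.95]] [[297.74656517   0.         255.70991657]
 [  0.         297.74656517 189.1933825 ]
 [  0.           0.           1.        ]]
```

View pics/w1.png

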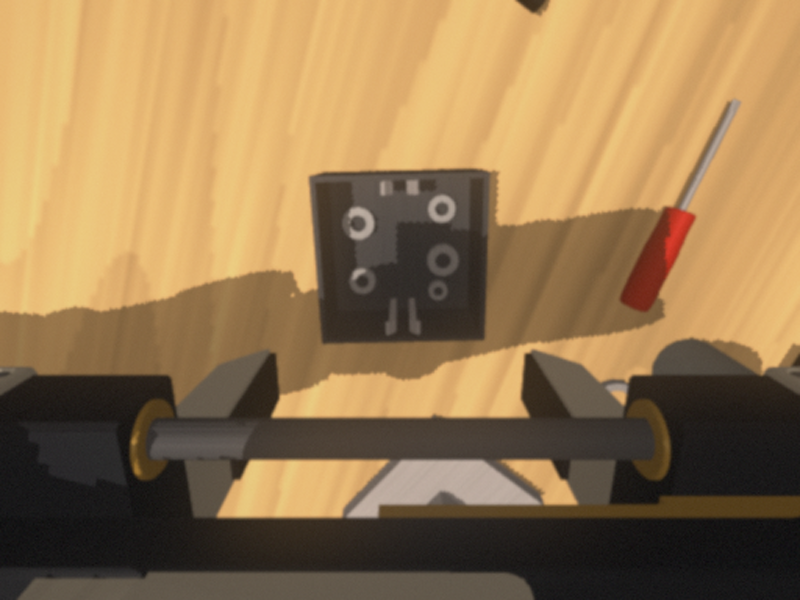

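The wrist view is clear. The tin's rim corners are near (312,180), (488,175), (485,340) and (322,342). The rib pairs are at (399,187) and (403,328), so the slot axis runs vertically in the image. I'll refine these points.

Run:
```python
from h import *
im,K,p,M=load("w1"); g=cv2.cvtColor(im,6)
# rectify plane z=67 to 2px/mm
def rect(z,c,w=90,s=4):
    xs=np.array([[-w,-w],[w,-w],[w,w],[-w,w]],float)
    src=np.float32([proj(K,p,M,[c[0]+a,c[1]+b,z]) for a,b in xs]); dst=np.float32([[(w+a)*s,(w+b)*s] for a,b in xs])
    return cv2.warpPerspective(im,cv2.getPerspectiveTransform(src,dst),(2*w*s,2*w*s),flags=cv2.INTER_CUBIC)
c=(460,256); r=rect(67,c,80,3.75)
cv2.imwrite("pics/rect1.png",r)
pts=np.float32([[312,180],[488,175],[485,340],[322,342]])/1.5625
q=cv2.cornerSubPix(g,pts.reshape(-1,1,2).copy(),(4,4),(-1,-1),(3,30,.01)).reshape(-1,2)
P=np.array([ray(K,p,M,u,67) for u in q]); print(q*1.5625); print(P.round(1)); print("centre",P.mean(0)); 
for i in range(4):
    e=P[(i+1)%4]-P[i]; print(np.linalg.norm(e).round(1),np.degrees(np.arctan2(e[1],e[0])).round(1))
a=ray(K,p,M,np.array([399,188])/1.5625,63);b=ray(K,p,M,np.array([403.5,329])/1.5625,63);print(a,b,(a+b)/2,np.degrees(np.arctan2(*(a-b)[[1,0]])))
```

```text
Traceback (most recent call last):
cv2.error: OpenCV(4.12.0) :-1: error: (-5:Bad argument) in function 'warpPerspective'
> Overload resolution failed:
>  - Can't parse 'dsize'. Sequence item with index 0 has a wrong type
>  - Can't parse 'dsize'. Sequence item with index 0 has a wrong type
```

```bash
cat >> h.py <<'E'
def rect(tag,z,c,yaw,w=75,s=4):  # axis-aligned view of plane z: u=x', v=-y'
    im,K,p,M=load(tag); y=np.radians(yaw); X=np.array([np.cos(y),np.sin(y),0]); Y=np.array([-np.sin(y),np.cos(y),0]); C=np.array([c[0],c[1],z])
    q=[(-w,-w),(w,-w),(w,w),(-w,w)]
    src=np.float32([proj(K,p,M,C+a*X+b*Y) for a,b in q]); dst=np.float32([((w+a)*s,(w-b)*s) for a,b in q])
    return cv2.warpPerspective(im,cv2.getPerspectiveTransform(src,dst),(int(2*w*s),)*2,flags=cv2.INTER_CUBIC)
E
python3 - <<'E'
from h import *
im,K,p,M=load("w1"); g=cv2.cvtColor(im,6)
r=rect("w1",67,(460,256),18.0); cv2.imwrite("pics/rect1.png",r)
pts=np.float32([[312,180],[488,175],[485,340],[322,342]])/1.5625
q=cv2.cornerSubPix(g,pts.reshape(-1,1,2).copy(),(4,4),(-1,-1),(3,30,.01)).reshape(-1,2)
P=np.array([ray(K,p,M,u,67) for u in q]); print(q*1.5625); print(P.round(1)); print("centre",P.mean(0)); 
for i in range(4):
    e=P[(i+1)%4]-P[i]; print(np.linalg.norm(e).round(1),np.degrees(np.arctan2(e[1],e[0])).round(1))
a=ray(K,p,M,np.array([399,188])/1.5625,63);b=ray(K,p,M,np.array([403.5,329])/1.5625,63);print(a,b,(a+b)/2,np.degrees(np.arctan2(*(a-b)[[1,0]])))
E
```

```text
[[308.3493  175.84845]
 [488.      175.     ]
 [483.48547 338.95947]
 [322.24268 343.1731 ]]
[[381.4 298.7  67. ]
 [493.9 336.3  67. ]
 [533.6 226.5  67. ]
 [422.  186.2  67. ]]
centre [457.72267313 261.91349954  67.        ]
118.6 18.5
116.8 -70.1
118.7 -160.1
119.6 109.8
[440.82860862 309.68107991  63.        ] [475.83018128 214.05798942  63.        ] [458.32939495 261.86953467  63.        ] 110.10448654505156
```

View pics/rect1.png

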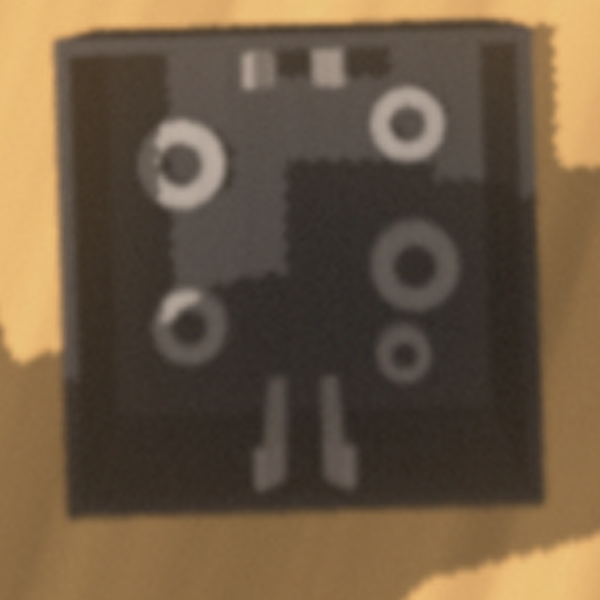

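Rectified at 4 px/mm, the rim corners are at (56,42), (528,32), (544,502) and (70,518). The sides come out at 118–119 mm, against 120 given. The tin is centred near (458,262.2) with yaw about 19.7°, and the slot agrees. Next, the stand.

Run:
```python
from h import *
go([480,-256,226],24)
```

```text
t 1.75 pos [460.4 255.7 226.6] tooly deg 18.29 tilt 0.02 gap 92.0 F [-0.5 -0.5 -0.3] 0.0
dr z -5.71 (world 5.71) shift x -475.4 y -190.2 z 0.6
```

>>> move_arm(
  dr=[
    [0,0,-5.7],
    [0,0,0],
    [0,0,0],
    [0,0,0],
    [0,0,0],
    [0,0,0],
    [0,0,0],
    [0,0,0],
    [0,0,0],
    [0,0,0],
    [0,0,0],
    [0,0,0],
    [0,0,0],
    [0,0,0],
  ],
  xyz=[
    [0,0,0],
    [-0.0432,-0.0173,0],
    [-0.0432,-0.0173,0],
    [-0.0432,-0.0173,0],
    [-0.0432,-0.0173,0],
    [-0.0432,-0.0173,0],
    [-0.0432,-0.0173,0],
    [-0.0432,-0.0173,0],
    [-0.0432,-0.0173,0],
    [-0.0432,-0.0173,0],
    [-0.0432,-0.0173,0],
    [-0.0432,-0.0173,0],
    [0,0,0],
    [0,0,0],
  ],
  hand=[0.0918,0.0918,0.0918,0.0918,0.0918,0.0918,0.0918,0.0918,0.0918,0.0918,0.0918,0.0918,0.0918,0.0918],
)

```text
time: 3.15
tool_pos: [477.2, -257.1, 226.5]
ee_rot: [0.547, 0.837, -0.0, -0.0]
ft_force: [-0.5, -0.0, -0.5]
finger_gap: 91.9
grasp_force: 0.0
```

Run:
```python
from h import *
p,_=tool(); snap("wrist","w2"); 
a=rect("w2",68,(p[0]-2,p[1]+6),24.0,80,2.5); b=rect("w2",30,(p[0]-2,p[1]+6),24.0,80,2.5)
cv2.imwrite("pics/rect2.png",np.hstack([a,b])); print(p[0]-2,p[1]+6)
```

```text
t 3.15 pos [ 477.2 -257.1  226.5] tooly deg 23.7 tilt 0.03 gap 91.9 F [-0.5 -0.  -0.5] 0.0
475.1574820165763 -251.1007540833591
```

View pics/rect2.png

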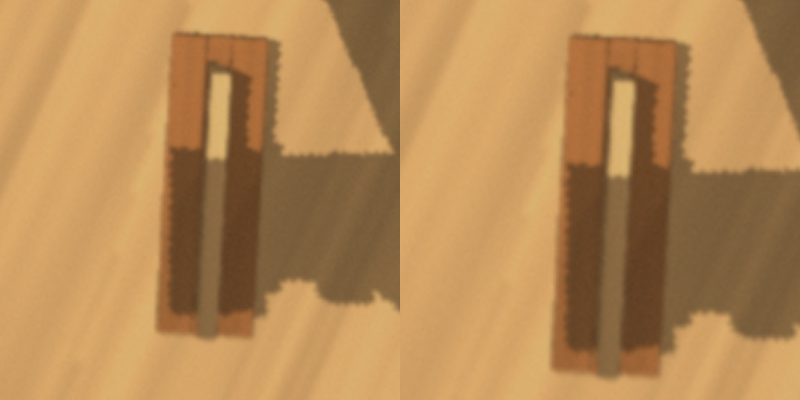

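The divider's top edge runs from (220,72) to (207,337) at 2.5 px/mm. It measures 105.6 × 8.4 mm, centred at (481.1,-250.7) with yaw 21.1°, and it is co-centred with the stand. I'll grasp it.

Run:
```python
from h import *
go([481,-250.6,40],21.1)
```

```text
t 3.2 pos [ 477.6 -255.5  226.4] tooly deg 23.83 tilt 0.05 gap 91.7 F [-0.2  0.8  0.2] 0.0
dr z 2.73 (world -2.73) shift x 3.3 y 5.0 z 186.4
```

>>> move_arm(
  dr=[
    [0,0,2.7],
    [0,0,0],
    [0,0,0],
    [0,0,0],
    [0,0,0],
  ],
  xyz=[
    [0.003,0.004,0.03],
    [0,0,0.04],
    [0,0,0.03],
    [0,0,0],
    [0,0,0],
  ],
  hand=[0.07,0.07,0.07,0.07,0.07],
)

```text
time: 3.7
tool_pos: [480.5, -250.3, 127.2]
ee_rot: [0.565, 0.825, 0.0, -0.0]
ft_force: [-0.4, -1.5, -0.1]
finger_gap: 70.0
grasp_force: 0.0
```

Run:
```python
from h import *
go([481,-250.6,40],21.1)
im,K,p,M=snap("wrist","w3")
# divider top edge seen against stand: rectify on z=68 and threshold pale wood in central band
r=rect("w3",68,(481,-250.6),21.1,75,4); cv2.imwrite("pics/rect3.png",r); go([481,-250.6,40],21.1)
```

```text
t 3.7 pos [ 480.5 -250.3  127.2] tooly deg 21.18 tilt 0.05 gap 70.0 F [-0.4 -1.5 -0.1] 0.0
dr z 0.08 (world -0.08) shift x -0.4 y 0.4 z 87.2
t 3.75 pos [ 481.1 -251.1  128.1] tooly deg 21.15 tilt 0.08 gap 70.0 F [ 0.2 -0.5  0.3] 0.0
dr z 0.05 (world -0.05) shift x 0.5 y 0.1 z 88.1
```

View pics/rect3.png

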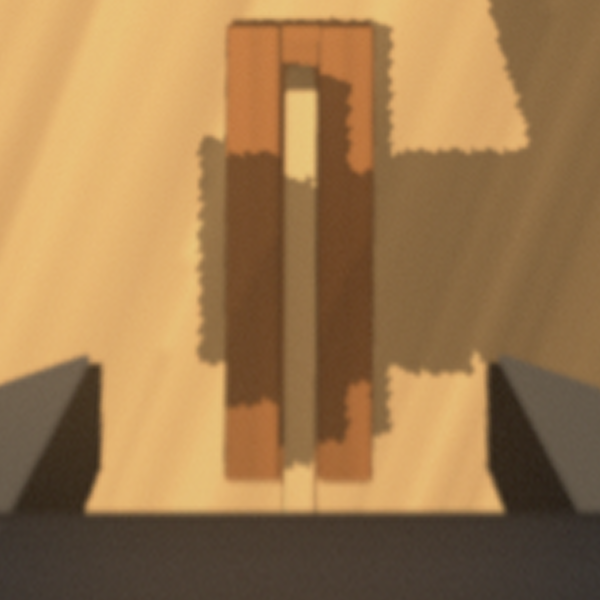

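This closer view shows the divider centred at u≈301 with its far end at v=88 (53 mm from centre), which matches. The grasp pose is good, so I'll descend and grip.

>>> move_arm(
  dr=[
    [0,0,0],
    [0,0,0],
    [0,0,0],
    [0,0,0],
    [0,0,0],
    [0,0,0],
    [0,0,0],
    [0,0,0],
    [0,0,0],
    [0,0,0],
  ],
  xyz=[
    [0.0003,0,0.03],
    [0,0,0.03],
    [0,0,0.02],
    [0,0,0.008],
    [0,0,0],
    [0,0,0],
    [0,0,0],
    [0,0,0],
    [0,0,0],
    [0,0,0],
  ],
  hand=[0.07,0.07,0.07,0.07,0.005,0.005,0.005,0.005,0.005,0.005],
  force=20,
)

```text
time: 4.75
tool_pos: [480.2, -251.3, 39.0]
ee_rot: [0.566, 0.824, 0.0, 0.0]
ft_force: [-0.4, -0.4, 0.1]
finger_gap: 26.3
grasp_force: 0.0
```

Run:
```python
from h import *
tool()
```

```text
t 4.75 pos [ 480.2 -251.3   39. ] tooly deg 21.05 tilt 0.03 gap 26.3 F [-0.4 -0.4  0.1] 0.0
```

>>> move_arm(
  dr=[
    [0,0,0],
    [0,0,0],
    [0,0,0],
    [0,0,0],
    [0,0,0],
    [0,0,0],
  ],
  xyz=[
    [0,0,0],
    [0,0,0],
    [0,0,0],
    [0,0,0],
    [0,0,0],
    [0,0,0],
  ],
  hand=[0.005,0.005,0.005,0.005,0.005,0.005],
)

```text
time: 5.35
tool_pos: [480.8, -251.0, 38.8]
ee_rot: [0.566, 0.824, 0.0, 0.0]
ft_force: [4.5, 1.4, -3.2]
finger_gap: 7.8
grasp_force: 20.0
```

Run:
```python
from h import *
tool()
```

```text
t 5.35 pos [ 480.8 -251.    38.8] tooly deg 21.07 tilt 0.06 gap 7.8 F [ 4.5  1.4 -3.2] 20.0
```

Gripped at a 7.8 mm gap. Lifting and carrying it over the tin.

>>> move_arm(
  dr=[
    [0,0,0],
    [0,0,0],
    [0,0,0],
    [0,0,0],
    [0,0,0],
    [0,0,0],
    [0,0,0],
  ],
  xyz=[
    [0,0,-0.01],
    [0,0,-0.015],
    [0,0,-0.02],
    [0,0,-0.03],
    [0,0,-0.04],
    [0,0,-0.035],
    [0,0,0],
  ],
  hand=[0.005,0.005,0.005,0.005,0.005,0.005,0.005],
)

```text
time: 6.05
tool_pos: [481.2, -253.2, 192.9]
ee_rot: [0.567, 0.824, 0.001, 0.003]
ft_force: [0.4, -0.3, -1.1]
finger_gap: 7.8
grasp_force: 20.0
```

Run:
```python
from h import *
go([458,262.1,190],19.7)
```

```text
t 6.05 pos [ 481.2 -253.2  192.9] tooly deg 20.98 tilt 0.35 gap 7.8 F [ 0.4 -0.3 -1.1] 20.0
dr z 1.28 (world -1.28) shift x 492.9 y 151.8 z 2.9
```

>>> move_arm(
  dr=[
    [0,0,1.3],
    [0,0,0],
    [0,0,0],
    [0,0,0],
    [0,0,0],
    [0,0,0],
    [0,0,0],
    [0,0,0],
    [0,0,0],
    [0,0,0],
    [0,0,0],
    [0,0,0],
    [0,0,0],
    [0,0,0],
    [0,0,0],
    [0,0,0],
    [0,0,0],
  ],
  xyz=[
    [0,0,0],
    [0.02,0.006,0],
    [0.041,0.0126,0],
    [0.041,0.0126,0],
    [0.041,0.0126,0],
    [0.041,0.0126,0],
    [0.041,0.0126,0],
    [0.041,0.0126,0],
    [0.041,0.0126,0],
    [0.041,0.0126,0],
    [0.041,0.0126,0],
    [0.041,0.0126,0],
    [0.041,0.0126,0],
    [0.0215,0.0068,0],
    [0,0,0],
    [0,0,0],
    [0,0,0],
  ],
  hand=[0.005,0.005,0.005,0.005,0.005,0.005,0.005,0.005,0.005,0.005,0.005,0.005,0.005,0.005,0.005,0.005,0.005],
)

```text
time: 7.75
tool_pos: [455.9, 261.6, 187.8]
ee_rot: [0.576, 0.817, -0.001, -0.0]
ft_force: [0.1, 0.2, -1.3]
finger_gap: 8.0
grasp_force: 20.0
```

Run:
```python
from h import *
go([458,262.1,110],19.7)
```

```text
t 7.75 pos [455.9 261.6 187.8] tooly deg 19.62 tilt 0.13 gap 8.0 F [ 0.1  0.2 -1.3] 20.0
dr z -0.08 (world 0.08) shift x -0.2 y 2.2 z 77.8
```

>>> move_arm(
  dr=[
    [0,0,0],
    [0,0,0],
    [0,0,0],
    [0,0,0],
    [0,0,0],
    [0,0,0],
  ],
  xyz=[
    [0,0.001,0.025],
    [0,0,0.03],
    [0,0,0.022],
    [0,0,0],
    [0,0,0],
    [0,0,0],
  ],
  hand=[0.005,0.005,0.005,0.005,0.005,0.005],
)

```text
time: 8.35
tool_pos: [458.0, 263.6, 113.0]
ee_rot: [0.576, 0.818, 0.001, 0.0]
ft_force: [0.6, 0.0, -0.3]
finger_gap: 8.3
grasp_force: 20.0
```

Run:
```python
from h import *
snap("wrist","w4")
for i in range(3): go([458,262.1,110],19.7)
a=rect("w4",67,(458,262.1),19.7,75,2.6);b=rect("w4",140,(458,262.1),19.7,75,2.6); cv2.imwrite("pics/rect4.png",np.hstack([a,b]))
```

```text
t 8.4 pos [458.  263.9 113.1] tooly deg 19.71 tilt 0.13 gap 7.7 F [ 0.  -0.3 -2.1] 20.0
dr z 0.01 (world -0.01) shift x -1.6 y -0.6 z 3.1
t 8.4 pos [458.  263.9 113.1] tooly deg 19.71 tilt 0.13 gap 7.7 F [ 0.  -0.3 -2.1] 20.0
dr z 0.01 (world -0.01) shift x -1.6 y -0.6 z 3.1
t 8.4 pos [458.  263.9 113.1] tooly deg 19.71 tilt 0.13 gap 7.7 F [ 0.  -0.3 -2.1] 20.0
dr z 0.01 (world -0.01) shift x -1.6 y -0.6 z 3.1
```

View pics/rect4.png

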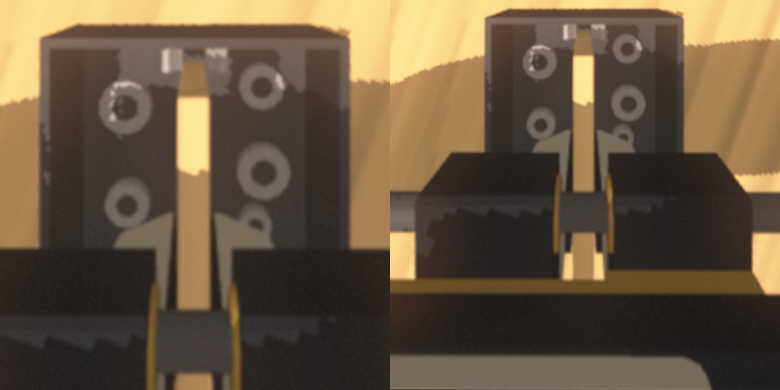

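Rectified, the tin rim spans u=40–350 (centred), with the rib pair at 172/217. The divider is centred at u≈193.5 with its far end at v=55 (53.8 mm). So alignment is within 1 mm, and I'll lower it gently.

>>> move_arm(
  dr=[
    [0,0,0],
    [0,0,0],
    [0,0,0],
    [0,0,0],
    [0,0,0],
    [0,0,0],
    [0,0,0],
    [0,0,0],
  ],
  xyz=[
    [0,0.0004,0.01],
    [0,0,0.008],
    [0,0,0.006],
    [0,0,0.006],
    [0,0,0.006],
    [0,0,0.006],
    [0,0,0],
    [0,0,0],
  ],
  hand=[0.005,0.005,0.005,0.005,0.005,0.005,0.005,0.005],
)

```text
time: 9.2
tool_pos: [457.5, 263.8, 69.6]
ee_rot: [0.575, 0.818, -0.0, -0.0]
ft_force: [-0.7, -0.4, -1.1]
finger_gap: 7.8
grasp_force: 20.0
```

Run:
```python
from h import *
go([458,262.1,36],19.7)
```

```text
t 9.2 pos [457.5 263.8  69.6] tooly deg 19.74 tilt 0.02 gap 7.8 F [-0.7 -0.4 -1.1] 20.0
dr z 0.04 (world -0.04) shift x -1.8 y -0.1 z 33.6
```

>>> move_arm(
  dr=[
    [0,0,0],
    [0,0,0],
    [0,0,0],
    [0,0,0],
    [0,0,0],
    [0,0,0],
    [0,0,0],
    [0,0,0],
    [0,0,0],
    [0,0,0],
  ],
  xyz=[
    [0,0,0.008],
    [0,0,0.008],
    [0,0,0.007],
    [0,0,0.005],
    [0,0,0.003],
    [0,0,0.002],
    [0,0,0.001],
    [0,0,0.001],
    [0,0,0],
    [0,0,0],
  ],
  hand=[0.005,0.005,0.005,0.005,0.005,0.005,0.005,0.005,0.005,0.005],
)

```text
time: 10.2
tool_pos: [457.5, 264.0, 34.9]
ee_rot: [0.575, 0.818, 0.0, 0.0]
ft_force: [0.2, 0.1, -0.4]
finger_gap: 8.4
grasp_force: 20.0
```

Run:
```python
from h import *
tool()
```

```text
t 10.2 pos [457.5 264.   34.9] tooly deg 19.75 tilt 0.02 gap 8.4 F [ 0.2  0.1 -0.4] 20.0
```

>>> move_arm(
  dr=[
    [0,0,0],
    [0,0,0],
    [0,0,0],
    [0,0,0],
  ],
  xyz=[
    [0,0,0.001],
    [0,0,0.001],
    [0,0,0],
    [0,0,0],
  ],
  hand=[0.005,0.005,0.005,0.005],
)

```text
time: 10.6
tool_pos: [457.7, 264.1, 34.2]
ee_rot: [0.575, 0.818, 0.001, -0.0]
ft_force: [-4.3, -2.6, 20.4]
finger_gap: 7.9
grasp_force: 20.0
```

Run:
```python
from h import *
tool()
```

```text
t 10.6 pos [457.7 264.1  34.2] tooly deg 19.73 tilt 0.07 gap 7.9 F [-4.3 -2.6 20.4] 20.0
```

There is floor contact (20 N), so the divider is home. Releasing and going up.

>>> move_arm(
  dr=[
    [0,0,0],
    [0,0,0],
    [0,0,0],
    [0,0,0],
    [0,0,0],
    [0,0,0],
    [0,0,0],
    [0,0,0],
    [0,0,0],
    [0,0,0],
  ],
  xyz=[
    [0,0,-0.001],
    [0,0,0],
    [0,0,0],
    [0,0,0],
    [0,0,-0.02],
    [0,0,-0.04],
    [0,0,-0.045],
    [0,0,-0.045],
    [0,0,-0.045],
    [0,0,0],
  ],
  hand=[0.036,0.036,0.036,0.036,0.036,0.036,0.05,0.06,0.06,0.06],
)

```text
time: 11.6
tool_pos: [460.4, 265.4, 234.5]
ee_rot: [0.576, 0.818, 0.005, 0.001]
ft_force: [0.6, 0.4, -0.1]
finger_gap: 59.0
grasp_force: 0.0
```

Run:
```python
from h import *
go([565,22,230],-21)
snap("wrist","w5"); a=rect("w5",64,(458,262.1),19.7,75,2.6); cv2.imwrite("pics/rect5.png",a)
g=cv2.cvtColor(cv2.GaussianBlur(a,(5,5),0),40); m=cv2.inRange(g,(8,60,90),(30,255,255))[60:330,90:300]; cv2.imwrite("pics/m5.png",m)
n,l,s,c=cv2.connectedComponentsWithStats(m)
for i in range(1,n):
    if s[i][4]>150: print(s[i],c[i]+[90,60],cv2.minAreaRect(np.argwhere(l==i)[:,::-1].astype(np.float32)))
```

```text
t 11.6 pos [460.4 265.4 234.5] tooly deg 19.73 tilt 0.56 gap 59.0 F [ 0.6  0.4 -0.1] 0.0
dr z 40.73 (world -40.73) shift x -189.7 y 184.9 z 4.5
[  0   0  27  77 237] [104.907173    87.30801688] ((12.150405883789062, 36.93838882446289), (13.872491836547852, 78.20042419433594), 20.432828903198242)
[  87    0   55  270 7084] [192.70835686 191.53825522] ((103.1705093383789, 133.4495086669922), (52.81532287597656, 272.54522705078125), 5.074730396270752)
[193   0  17  23 175] [293.52571429  68.29142857] ((201.0, 11.0), (22.0, 16.0), 90.0)
```

>>> move_arm(
  dr=[
    [0,0,8.14],
    [0,0,8.14],
    [0,0,8.14],
    [0,0,8.14],
    [0,0,8.14],
    [0,0,0],
    [0,0,0],
    [0,0,0],
    [0,0,0],
    [0,0,0],
    [0,0,0],
    [0,0,0],
    [0,0,0],
    [0,0,0],
  ],
  xyz=[
    [0,0,0],
    [0,0,0],
    [0,0,0],
    [0,0,0],
    [0,0,0],
    [-0.0316,0.0308,0.001],
    [-0.0316,0.0308,0.001],
    [-0.0316,0.0308,0.001],
    [-0.0316,0.0308,0],
    [-0.0316,0.0308,0],
    [-0.0316,0.0308,0],
    [0,0,0],
    [0,0,0],
    [0,0,0],
  ],
  hand=[0.06,0.06,0.06,0.06,0.06,0.06,0.06,0.06,0.06,0.06,0.06,0.06,0.06,0.06],
)

```text
time: 13.05
tool_pos: [561.5, 22.0, 224.7]
ee_rot: [0.824, 0.567, -0.001, -0.001]
ft_force: [-0.0, 0.1, 0.8]
finger_gap: 60.1
grasp_force: 0.0
```

Run:
```python
from h import *
p,_=tool(); snap("wrist","w6"); print(p)
# inner lid feet on bench: plate underside 10, top16; outer plate underside z16 top 20; collar top 46; post top 72
A=rect("w6",72,(565,25),-21,50,4);B=rect("w6",20,(565,25),-21,100,2);C=rect("w5",64,(458,262.1),19.7,75,2.667)
cv2.imwrite("pics/m6.png",np.hstack([cv2.resize(A,(400,400)),np.vstack([cv2.resize(B,(400,400))])]))
x=cv2.resize(C,(200,200)); cv2.imwrite("pics/rect6.png",np.vstack([np.hstack([A,B]),np.hstack([x,cv2.resize(cv2.imread("pics/w6.png"),(267,200)),np.zeros((200,333,3),np.uint8)])]))
```

```text
t 13.05 pos [561.5  22.  224.7] tooly deg -20.88 tilt 0.11 gap 60.1 F [-0.   0.1  0.8] 0.0
[561.50461403  22.0276669  224.73486556]
```

View pics/rect6.png

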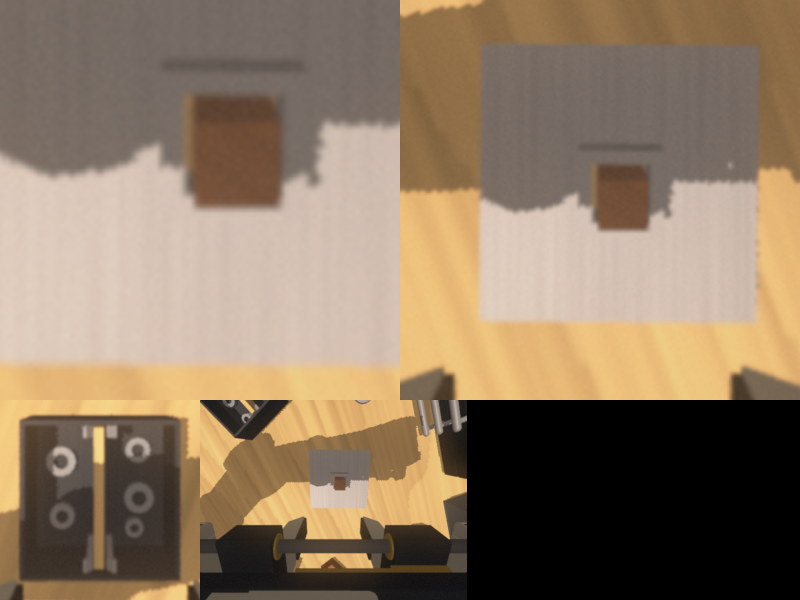

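The divider sits centred between both rib pairs (lower-left panel). The post top spans u 193–281 and v 119–207, 22 mm wide, giving a post centre of (576.9,30.3) and yaw -21°. The plate at u 480–758 (139 mm) agrees.

Run:
```python
from h import *
go([576.9,30.3,110],-21)
```

```text
t 13.1 pos [561.6  22.4 224.9] tooly deg -20.83 tilt 0.09 gap 60.0 F [-0.3  1.3  0.1] 0.0
dr z 0.17 (world -0.17) shift x 12.9 y 11.5 z 114.9
```

>>> move_arm(
  dr=[
    [0,0,0.15],
    [0,0,0],
    [0,0,0],
    [0,0,0],
    [0,0,0],
    [0,0,0],
  ],
  xyz=[
    [0.0129,0.0115,0.025],
    [0,0,0.045],
    [0,0,0.045],
    [0,0,0],
    [0,0,0],
    [0,0,0],
  ],
  hand=[0.06,0.06,0.06,0.06,0.06,0.06],
)

```text
time: 13.7
tool_pos: [579.0, 29.1, 113.0]
ee_rot: [0.824, 0.566, 0.001, 0.001]
ft_force: [0.7, -0.1, -0.2]
finger_gap: 60.2
grasp_force: 0.0
```

Run:
```python
from h import *
snap("wrist","w7"); go([576.9,30.3,48],-21)
im,K,p,M=load("w7")
h=cv2.cvtColor(cv2.GaussianBlur(im,(3,3),0),40)
r=rect("w7",72,(576.9,30.3),-21,30,8); hh=cv2.cvtColor(r,40); m=cv2.inRange(hh,(3,90,40),(20,255,255))
n,l,s,c=cv2.connectedComponentsWithStats(m)
for i in range(1,n):
    if s[i][4]>1500: print("mm x %.1f..%.1f y %.1f..%.1f"%((s[i][0])/8-30,(s[i][0]+s[i][2])/8-30,30-(s[i][1]+s[i][3])/8,30-s[i][1]/8),s[i][4]/64)
```

```text
t 13.75 pos [579.2  29.1 113.2] tooly deg -21.07 tilt 0.22 gap 60.2 F [-1.3 -0.1 -0.5] 0.0
dr z -0.07 (world 0.07) shift x 0.3 y -2.6 z 65.2
mm x -10.8..11.1 y -10.6..20.4 646.015625
```

The post is confirmed at -10.8..11.1 mm about the target. Descending and gripping.

>>> move_arm(
  dr=[
    [0,0,0],
    [0,0,0],
    [0,0,0],
    [0,0,0],
    [0,0,0],
    [0,0,0],
  ],
  xyz=[
    [0.0003,-0.002,0.02],
    [0,0,0.025],
    [0,0,0.012],
    [0,0,0.005],
    [0,0,0],
    [0,0,0],
  ],
  hand=[0.06,0.06,0.05,0.045,0.04,0.04],
)

```text
time: 14.35
tool_pos: [576.7, 29.6, 49.8]
ee_rot: [0.825, 0.566, 0.001, 0.0]
ft_force: [-0.3, 0.2, 0.6]
finger_gap: 40.6
grasp_force: 0.0
```

Run:
```python
from h import *
go([576.9,30.3,48.5],-21)
```

```text
t 14.35 pos [576.7  29.6  49.8] tooly deg -21.11 tilt 0.09 gap 40.6 F [-0.3  0.2  0.6] 0.0
dr z -0.11 (world 0.11) shift x 0.7 y -0.0 z 1.3
```

>>> move_arm(
  dr=[
    [0,0,0],
    [0,0,0],
    [0,0,0],
    [0,0,0],
    [0,0,0],
    [0,0,0],
    [0,0,0],
  ],
  xyz=[
    [0.0005,0,0.0008],
    [0,0,0],
    [0,0,0],
    [0,0,0],
    [0,0,0],
    [0,0,0],
    [0,0,0],
  ],
  hand=[0.015,0.015,0.015,0.015,0.015,0.015,0.015],
  force=40,
)

```text
time: 15.05
tool_pos: [576.8, 30.1, 48.4]
ee_rot: [0.825, 0.566, 0.001, 0.0]
ft_force: [1.5, 0.2, 4.7]
finger_gap: 21.8
grasp_force: 40.0
```

Run:
```python
from h import *
tool()
```

```text
t 15.05 pos [576.8  30.1  48.4] tooly deg -21.11 tilt 0.08 gap 21.8 F [1.5 0.2 4.7] 40.0
```

>>> move_arm(
  dr=[
    [0,0,0],
    [0,0,0],
    [0,0,0],
    [0,0,0],
    [0,0,0],
    [0,0,0],
    [0,0,0],
    [0,0,0],
  ],
  xyz=[
    [0,0,-0.005],
    [0,0,-0.01],
    [0,0,-0.02],
    [0,0,-0.025],
    [0,0,-0.025],
    [0,0,-0.02],
    [0,0,-0.01],
    [0,0,0],
  ],
  hand=[0.015,0.015,0.015,0.015,0.015,0.015,0.015,0.015],
)

```text
time: 15.85
tool_pos: [576.3, 30.2, 164.0]
ee_rot: [0.825, 0.566, 0.001, 0.0]
ft_force: [0.3, 0.6, -5.3]
finger_gap: 21.8
grasp_force: 40.0
```

Run:
```python
from h import *
go([458,262.3,165],19.7)
```

```text
t 15.85 pos [576.3  30.2 164. ] tooly deg -21.1 tilt 0.09 gap 21.8 F [ 0.3  0.6 -5.3] 40.0
dr z -40.80 (world 40.80) shift x 258.4 y -33.1 z -1.0
```

>>> move_arm(
  dr=[
    [0,0,-6.8],
    [0,0,-6.8],
    [0,0,-6.8],
    [0,0,-6.8],
    [0,0,-6.8],
    [0,0,-6.8],
    [0,0,0],
    [0,0,0],
    [0,0,0],
    [0,0,0],
    [0,0,0],
    [0,0,0],
    [0,0,0],
    [0,0,0],
    [0,0,0],
    [0,0,0],
    [0,0,0],
    [0,0,0],
    [0,0,0],
    [0,0,0],
  ],
  xyz=[
    [0,0,0],
    [0,0,0],
    [0,0,0],
    [0,0,0],
    [0,0,0],
    [0,0,0],
    [0.0128,-0.0017,0],
    [0.026,-0.0033,0],
    [0.034,-0.0044,0],
    [0.034,-0.0044,0],
    [0.034,-0.0044,0],
    [0.034,-0.0044,0],
    [0.034,-0.0044,0],
    [0.026,-0.0033,0],
    [0.0156,-0.002,0],
    [0.008,-0.0008,0],
    [0,0,0],
    [0,0,0],
    [0,0,0],
    [0,0,0],
  ],
  hand=[0.015,0.015,0.015,0.015,0.015,0.015,0.015,0.015,0.015,0.015,0.015,0.015,0.015,0.015,0.015,0.015,0.015,0.015,0.015,0.015],
)

```text
time: 17.85
tool_pos: [458.3, 261.2, 162.9]
ee_rot: [0.577, 0.817, -0.0, 0.0]
ft_force: [-0.3, 0.1, -4.9]
finger_gap: 21.9
grasp_force: 40.0
```

Run:
```python
from h import *
go([458,262.3,130],19.7); snap("wrist","w8"); go([458,262.3,130],19.7); im,K,p,M=load("w8"); print(p)
# relative check: outer plate far edge seen at its height vs tin rim
p0,_=tool(); zt=p0[2]-48.4+20
r=rect("w8",zt,(458,262.3),19.7,90,4); g=cv2.cvtColor(r,cv2.COLOR_BGR2GRAY).astype(float)
np.save("g8.npy",g); cv2.imwrite("pics/r8.png",r)
c=g[:, 330:390].mean(1); d=np.diff(cv2.blur(c.reshape(-1,1),(1,5)).ravel()); i=np.argsort(-abs(d))[:8]; print("y edges mm",[(round(90-k/4,1),round(d[k],1)) for k in i])
for v in (140,180,220):
    c=g[v-8:v+8].mean(0); d=np.diff(cv2.blur(c.reshape(-1,1),(1,5)).ravel()); i=np.argsort(-abs(d))[:8]; print(90-v/4,[(round(k/4-90,1),round(d[k],1)) for k in i])
```

```text
t 17.85 pos [458.3 261.2 162.9] tooly deg 19.57 tilt 0.02 gap 21.9 F [-0.3  0.1 -4.9] 40.0
dr z -0.13 (world 0.13) shift x 1.1 y 0.1 z 32.9
t 17.9 pos [458.2 261.4 162.9] tooly deg 19.59 tilt 0.01 gap 22.1 F [ 0.9  0.2 -5. ] 40.0
dr z -0.11 (world 0.11) shift x 0.9 y 0.1 z 32.9
[430.04348015 337.35403836 320.32615427]
t 17.9 pos [458.2 261.4 162.9] tooly deg 19.59 tilt 0.01 gap 22.1 F [ 0.9  0.2 -5. ] 40.0
y edges mm [(np.float64(-83.5), np.float64(-14.0)), (np.float64(-83.8), np.float64(-13.3)), (np.float64(68.0), np.float64(12.7)), (np.float64(67.8), np.float64(12.5)), (np.float64(-83.2), np.float64(-12.3)), (np.float64(-84.0), np.float64(-12.2)), (np.float64(69.8), np.float64(-11.9)), (np.float64(70.0), np.float64(-11.5))]
55.0 [(np.float64(85.8), np.float64(2.4)), (np.float64(86.0), np.float64(2.3)), (np.float64(85.5), np.float64(2.2)), (np.float64(86.2), np.float64(2.1)), (np.float64(85.2), np.float64(2.1)), (np.float64(86.5), np.float64(2.0)), (np.float64(86.8), np.float64(1.9)), (np.float64(-88.8), np.float64(1.9))]
45.0 [(np.float64(67.8), np.float64(-9.3)), (np.float64(68.0), np.float64(-8.9)), (np.float64(67.5), np.float64(-8.6)), (np.float64(68.2), np.float64(-7.4)), (np.float64(67.2), np.float64(-7.1)), (np.float64(68.5), np.float64(-5.3)), (np.float64(67.0), np.float64(-5.2)), (np.float64(66.8), np.float64(-3.6))]
35.0 [(np.float64(67.8), np.float64(-9.1)), (np.float64(68.0), np.float64(-8.6)), (np.float64(67.5), np.float64(-8.5)), (np.float64(68.2), np.float64(-7.2)), (np.float64(67.2), np.float64(-7.1)), (np.float64(-70.8), np.float64(5.4)), (np.float64(68.5), np.float64(-5.3)), (np.float64(67.0), np.float64(-5.3))]
```

Image offsets are in the tool frame for both the tin and the post, so a camera bias cancels. Small correction of +1.5 mm in tool x, then lower to just above the rim.

>>> move_arm(
  dr=[
    [0,0,-0.1],
    [0,0,0],
    [0,0,0],
    [0,0,0],
    [0,0,0],
    [0,0,0],
    [0,0,0],
    [0,0,0],
  ],
  xyz=[
    [0.0015,0.0002,0.006],
    [0,0,0.012],
    [0,0,0.012],
    [0,0,0.008],
    [0,0,0.004],
    [0,0,0],
    [0,0,0],
    [0,0,0],
  ],
  hand=[0.015,0.015,0.015,0.015,0.015,0.015,0.015,0.015],
)

```text
time: 18.7
tool_pos: [457.8, 263.9, 121.3]
ee_rot: [0.575, 0.818, 0.0, 0.0]
ft_force: [-0.2, 0.5, -4.1]
finger_gap: 22.0
grasp_force: 40.0
```

Run:
```python
from h import *
go([457.8,262.9,105.4],19.7)
```

```text
t 18.7 pos [457.8 263.9 121.3] tooly deg 19.79 tilt 0.05 gap 22.0 F [-0.2  0.5 -4.1] 40.0
dr z 0.09 (world -0.09) shift x -1.0 y -0.3 z 15.9
```

>>> move_arm(
  dr=[
    [0,0,0.08],
    [0,0,0],
    [0,0,0],
    [0,0,0],
    [0,0,0],
    [0,0,0],
    [0,0,0],
  ],
  xyz=[
    [-0.0004,-0.0002,0.002],
    [0,0,0.002],
    [0,0,0.002],
    [0,0,0.002],
    [0,0,0.002],
    [0,0,0],
    [0,0,0],
  ],
  hand=[0.015,0.015,0.015,0.015,0.015,0.015,0.015],
)

```text
time: 19.4
tool_pos: [457.4, 263.3, 110.9]
ee_rot: [0.576, 0.818, -0.0, -0.0]
ft_force: [0.2, 0.3, -5.5]
finger_gap: 21.9
grasp_force: 40.0
```

Run:
```python
from h import *
go([457.8,262.9,105.4],19.7)
```

```text
t 19.4 pos [457.4 263.3 110.9] tooly deg 19.71 tilt 0.0 gap 21.9 F [ 0.2  0.3 -5.5] 40.0
dr z 0.01 (world -0.01) shift x -0.5 y 0.2 z 5.5
```

Feet are inside the walls with no contact force. Lowering the last 5–6 mm gently.

>>> move_arm(
  dr=[
    [0,0,0],
    [0,0,0],
    [0,0,0],
    [0,0,0],
    [0,0,0],
    [0,0,0],
    [0,0,0],
  ],
  xyz=[
    [0,0,0.002],
    [0,0,0.0015],
    [0,0,0.001],
    [0,0,0.0007],
    [0,0,0.0004],
    [0,0,0],
    [0,0,0],
  ],
  hand=[0.015,0.015,0.015,0.015,0.015,0.015,0.015],
)

```text
time: 20.1
tool_pos: [457.4, 263.3, 105.4]
ee_rot: [0.576, 0.818, 0.0, -0.0]
ft_force: [-1.4, 0.3, -0.5]
finger_gap: 22.0
grasp_force: 40.0
```

Run:
```python
from h import *
tool()
```

```text
t 20.1 pos [457.4 263.3 105.4] tooly deg 19.71 tilt 0.01 gap 22.0 F [-1.4  0.3 -0.5] 40.0
```

>>> move_arm(
  dr=[
    [0,0,0],
    [0,0,0],
    [0,0,0],
    [0,0,0],
  ],
  xyz=[
    [0,0,0.0004],
    [0,0,0.0003],
    [0,0,0],
    [0,0,0],
  ],
  hand=[0.015,0.015,0.015,0.015],
)

```text
time: 20.5
tool_pos: [457.4, 263.3, 105.4]
ee_rot: [0.576, 0.818, 0.0, -0.0]
ft_force: [-4.8, -2.4, 8.4]
finger_gap: 21.9
grasp_force: 40.0
```

Run:
```python
from h import *
tool()
```

```text
t 20.5 pos [457.4 263.3 105.4] tooly deg 19.71 tilt 0.03 gap 21.9 F [-4.8 -2.4  8.4] 40.0
```

Seated: the TCP stopped at the expected 105.4 with 8 N reaction. Releasing the post.

>>> move_arm(
  dr=[
    [0,0,0],
    [0,0,0],
    [0,0,0],
    [0,0,0],
    [0,0,0],
    [0,0,0],
    [0,0,0],
    [0,0,0],
  ],
  xyz=[
    [0,0,-0.0007],
    [0,0,0],
    [0,0,0],
    [0,0,0],
    [0,0,0],
    [0,0,-0.04],
    [0,0,-0.04],
    [0,0,0],
  ],
  hand=[0.064,0.064,0.064,0.064,0.064,0.064,0.064,0.064],
)

```text
time: 21.3
tool_pos: [460.1, 264.6, 190.1]
ee_rot: [0.576, 0.818, 0.004, 0.001]
ft_force: [0.0, -0.1, 0.0]
finger_gap: 63.6
grasp_force: 0.0
```

Run:
```python
from h import *
snap("wrist","w9"); p0,_=tool()
A=rect("w9",77,(457.5,263.2),19.7,80,2.5); B=rect("w9",129,(457.5,263.2),19.7,40,5)
cv2.imwrite("pics/rect9.png",np.hstack([A,B]))
r=rect("w9",77,(457.5,263.2),19.7,90,4); g=cv2.cvtColor(r,6).astype(float)
for v in (120,140,160,180):
    c=g[v-8:v+8].mean(0); d=np.diff(cv2.blur(c.reshape(-1,1),(1,5)).ravel()); i=np.argsort(-abs(d))[:6]; print(90-v/4,[(float(round(k/4-90,1)),round(d[k],1)) for k in i])
```

```text
t 21.35 pos [459.  264.2 187.8] tooly deg 19.71 tilt 0.3 gap 64.0 F [-0.6  0.3 -0.3] 0.0
60.0 [(70.0, np.float64(7.7)), (69.8, np.float64(7.3)), (70.2, np.float64(7.2)), (67.8, np.float64(-7.1)), (67.5, np.float64(-7.0)), (68.0, np.float64(-6.4))]
55.0 [(70.0, np.float64(7.8)), (69.8, np.float64(7.7)), (70.2, np.float64(7.1)), (67.8, np.float64(-7.1)), (68.0, np.float64(-6.7)), (69.5, np.float64(6.5))]
50.0 [(67.5, np.float64(-6.8)), (70.0, np.float64(6.8)), (69.8, np.float64(6.6)), (67.8, np.float64(-6.5)), (67.2, np.float64(-6.4)), (70.2, np.float64(6.0))]
45.0 [(67.8, np.float64(-7.5)), (67.5, np.float64(-7.0)), (68.0, np.float64(-7.0)), (70.2, np.float64(6.6)), (70.0, np.float64(6.5)), (69.8, np.float64(6.0))]
```

View pics/rect9.png

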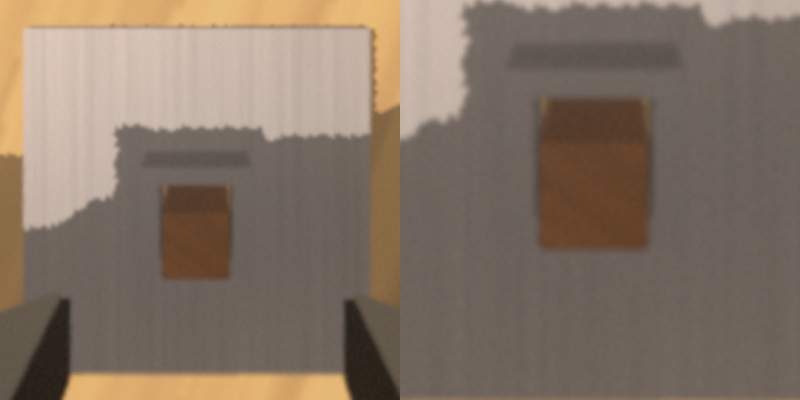

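The plate spans (23,28)–(371,373), 139 mm both ways, so it is level. The post at u 540–648 is concentric with the collar to within 1–2 mm. Going down to the collar.

>>> move_arm(
  dr=[
    [0,0,0],
    [0,0,0],
    [0,0,0],
    [0,0,0],
    [0,0,0],
  ],
  xyz=[
    [-0.0013,0,0.02],
    [0,0,0.035],
    [0,0,0.02],
    [0,0,0],
    [0,0,0],
  ],
  hand=[0.064,0.064,0.064,0.064,0.064],
)

```text
time: 21.85
tool_pos: [457.6, 261.7, 110.0]
ee_rot: [0.576, 0.818, -0.001, -0.0]
ft_force: [0.5, 0.4, 0.4]
finger_gap: 63.8
grasp_force: 0.0
```

Run:
```python
from h import *
go([457.8,262.1,80],19.7)
```

```text
t 21.85 pos [457.6 261.7 110. ] tooly deg 19.7 tilt 0.09 gap 63.8 F [0.5 0.4 0.4] 0.0
dr z 0.00 (world -0.00) shift x 0.3 y 0.3 z 30.0
```

>>> move_arm(
  dr=[
    [0,0,0],
    [0,0,0],
    [0,0,0],
    [0,0,0],
    [0,0,0],
    [0,0,0],
    [0,0,0],
  ],
  xyz=[
    [0,0.0002,0.012],
    [0,0,0.01],
    [0,0,0.005],
    [0,0,0.0025],
    [0,0,0],
    [0,0,0],
    [0,0,0],
  ],
  hand=[0.064,0.064,0.064,0.064,0.064,0.055,0.055],
)

```text
time: 22.55
tool_pos: [458.2, 262.3, 81.1]
ee_rot: [0.576, 0.818, 0.0, 0.0]
ft_force: [0.9, -0.1, -0.2]
finger_gap: 56.0
grasp_force: 0.0
```

Run:
```python
from h import *
go([457.8,262.1,80],19.7)
```

```text
t 22.55 pos [458.2 262.3  81.1] tooly deg 19.72 tilt 0.03 gap 56.0 F [ 0.9 -0.1 -0.2] 0.0
dr z 0.02 (world -0.02) shift x -0.0 y -0.5 z 1.1
```

>>> move_arm(
  dr=[
    [0,0,0],
    [0,0,0],
    [0,0,0],
    [0,0,0],
    [0,0,0],
    [0,0,0],
    [0,0,0],
  ],
  xyz=[
    [0,-0.0004,0.0005],
    [0,0,0],
    [0,0,0],
    [0,0,0],
    [0,0,0],
    [0,0,0],
    [0,0,0],
  ],
  hand=[0.05,0.045,0.042,0.035,0.035,0.035,0.035],
  force=35,
)

```text
time: 23.25
tool_pos: [457.7, 262.1, 80.4]
ee_rot: [0.576, 0.818, 0.0, -0.0]
ft_force: [-0.3, -0.6, 2.2]
finger_gap: 40.1
grasp_force: 35.0
```

Run:
```python
from h import *
go([457.8,262.1,180.6],19.7)
```

```text
t 23.25 pos [457.7 262.1  80.4] tooly deg 19.72 tilt 0.01 gap 40.1 F [-0.3 -0.6  2.2] 35.0
dr z 0.02 (world -0.02) shift x -0.0 y 0.1 z -100.2
```

>>> move_arm(
  dr=[
    [0,0,0],
    [0,0,0],
    [0,0,0],
    [0,0,0],
    [0,0,0],
    [0,0,0],
    [0,0,0],
  ],
  xyz=[
    [0,0,-0.001],
    [0.0006,0,-0.002],
    [0.0006,0,-0.003],
    [0,0,-0.004],
    [0,0,-0.005],
    [0,0,0],
    [0,0,0],
  ],
  hand=[0.035,0.035,0.035,0.035,0.035,0.035,0.035],
)

```text
time: 23.95
tool_pos: [457.4, 263.2, 95.5]
ee_rot: [0.576, 0.818, 0.0, 0.0]
ft_force: [-0.3, -0.2, -2.4]
finger_gap: 39.8
grasp_force: 35.0
```

Run:
```python
from h import *
go([457.4,263.3,180.4],19.7)
```

```text
t 23.95 pos [457.4 263.2  95.5] tooly deg 19.72 tilt 0.03 gap 39.8 F [-0.3 -0.2 -2.4] 35.0
dr z 0.02 (world -0.02) shift x 0.0 y 0.1 z -84.9
```

Load is -2.4 N, which is the outer lid alone, with no lateral force. Lifting on to 10 cm.

>>> move_arm(
  dr=[
    [0,0,0],
    [0,0,0],
    [0,0,0],
    [0,0,0],
    [0,0,0],
    [0,0,0],
    [0,0,0],
    [0,0,0],
    [0,0,0],
    [0,0,0],
    [0,0,0],
    [0,0,0],
    [0,0,0],
    [0,0,0],
    [0,0,0],
    [0,0,0],
    [0,0,0],
    [0,0,0],
  ],
  xyz=[
    [0,0,-0.004],
    [0,0,-0.006],
    [0,0,-0.007],
    [0,0,-0.007],
    [0,0,-0.007],
    [0,0,-0.007],
    [0,0,-0.007],
    [0,0,-0.007],
    [0,0,-0.007],
    [0,0,-0.007],
    [0,0,-0.007],
    [0,0,-0.006],
    [0,0,-0.004],
    [0,0,-0.002],
    [0,0,0],
    [0,0,0],
    [0,0,0],
    [0,0,0],
  ],
  hand=[0.035,0.035,0.035,0.035,0.035,0.035,0.035,0.035,0.035,0.035,0.035,0.035,0.035,0.035,0.035,0.035,0.035,0.035],
)

```text
time: 25.75
tool_pos: [457.1, 263.1, 180.1]
ee_rot: [0.576, 0.818, -0.0, -0.0]
ft_force: [0.7, 0.2, -2.8]
finger_gap: 39.6
grasp_force: 35.0
```

>>> move_arm(
  dr=[
    [0,0,0],
    [0,0,0],
    [0,0,0],
    [0,0,0],
    [0,0,0],
    [0,0,0],
    [0,0,0],
    [0,0,0],
  ],
  xyz=[
    [0,0,0],
    [0,0,0],
    [0,0,0],
    [0,0,0],
    [0,0,0],
    [0,0,0],
    [0,0,0],
    [0,0,0],
  ],
  hand=[0.035,0.035,0.035,0.035,0.035,0.035,0.035,0.035],
)

```text
time: 26.55
tool_pos: [457.3, 263.2, 180.4]
ee_rot: [0.576, 0.818, 0.0, -0.0]
ft_force: [-0.0, -0.2, -2.0]
finger_gap: 39.9
grasp_force: 35.0
```

Run:
```python
from h import *
p,_=tool(); im,K,q,M=snap("scene","s9"); print(bot.state()["dq"].round(3))
u=proj(K,q,M,[458,262.5,110]); u=u.astype(int); print(u)
c=im[u[1]-60:u[1]+45,u[0]-70:u[0]+70]; cv2.imwrite("pics/s9c.png",cv2.resize(c,(800,600),interpolation=cv2.INTER_CUBIC))
```

```text
t 26.55 pos [457.3 263.2 180.4] tooly deg 19.71 tilt 0.0 gap 39.9 F [-0.  -0.2 -2. ] 35.0
[-0.001 -0.001 -0.001 -0.002 -0.001 -0.    -0.001]
[264 148]
```

View pics/s9c.png

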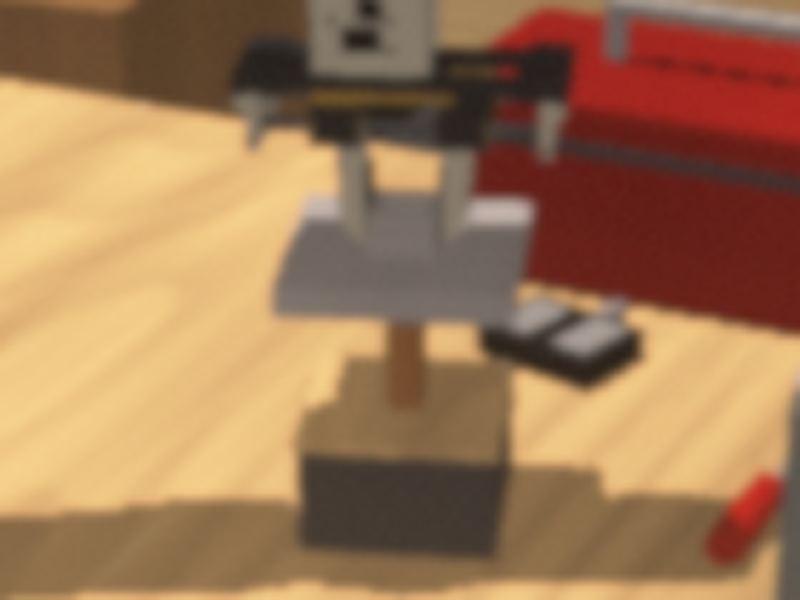

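The outer lid is held level at about (405,260), with the inner lid seated flat on the tin at (405,405). Handing in.

```bash
python3 -c "
from bench import bot
print(bot.hand_in())"
```

```text
the job is handed in; nothing more can be done
None
```

The job is handed in after about 26.6 s of the 64 s limit: the divider is home in the tin, the inner lid is seated on it, and the arm is holding the outer lid level and still about 10 cm above where it lay.

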